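Stack the sterilised rack tier on the base rack

TASK

Slide the steel rack tier fully out of the steriliser and let go so that it stands by itself on the bench. Then pick it up, carry it upright to the base rack and lower it gently until all four of its feet are fully home in the base rack's corner cups, and let go. Leave the beaker, jar and dish beside them where they are.

Things in the scene. Friction and masses are not known exactly. Their poses are not given: they have to be found in the camera images.
- tier_center (a point): Loose rack tier: steel wire frame 156 x 126 mm over its cups, 130 high, 0.4-0.85 kg; starts upright on the bench, half in the steriliser, tab outward. Point on its centre line, 65 mm above the feet bottoms. z up, x lengthwise away from the tab, y across. Four 12 mm round posts at x +-60, y +-45; their tapered ends are the feet. Deck 51-57 mm, an open cup on each post to 80 mm above the feet.
- tier_tab (a point): Grasp point on the tier's pull tab (axes as tier_center): an upright flat steel strip, 10 mm thick across y, 20 mm high, sticking out of the tier's front end at mid-width, free from 78 to 130 mm ahead of the tier's centre. The point is 115 mm ahead of the centre line, 54 mm above the feet bottoms. Good for sliding only: lifted by it, the tier sags.
- tier_handle (a point): Centre of the grip bar of the tier's top handle (axes as tier_center): a flat-sided steel bar across the width, 14 mm thick (x), 90 long (y), 18 high, 121 mm above the feet bottoms, over the centre of mass. Legs at y +-39 mm; between them clear down to the deck. At the start it is under the steriliser's roof.
- base: Base rack: like frame, no handle or tab, fixed to the bench on a dark plate 180 x 145 mm. Origin at its centre on the bench; x lengthwise, y across, z up. Corner cups at x +-60, y +-45 mm: square, open upward, floor 60 mm above the bench, 18 mm wide inside to 70 mm, then flaring to 32 mm at the top, 80 mm. Home, the feet stand on the cup floors. Fits either way round (half a turn).
- mouth (a point): Middle of the steriliser's open front, at bench level. Fixed grey box 360 mm wide, 260 deep, 190 high (214 with the door lying on top and its grip); x points into it, y across its front, z up. Chamber 320 mm wide, 145 high, no sill: its floor is level with the bench.
- beaker: Bystander: steel cup, 64 mm across, 75 high, in the steriliser beside the tier. Origin under its centre.
- jar: Bystander: glass jar, 60 mm across, 80 high, beside the base rack. Origin under its centre.
- dish: Bystander: steel dish 130 x 90 x 30 mm, near one end of the base rack. Origin under its centre.

How it is judged:
On the way:
1. the tier has been slid fully out of the steriliser and stands upright on the bench by itself, let go (x of tier_center in the frame of mouth below -0.08 m and height (world z) of tier_center below 0.07 m and angle between tier_center's own z axis and vertical below 0.05 rad and contact force between the fingers and tier below 0.2 N), for 0.2 s.
At the end, for the whole second after the job is handed in: The tier stands at rest on the base rack, let go, with all four feet on the cup floors: its centre within 7 mm of the base rack's centre line, 125 mm above the bench within 4 mm, upright within 0.04 rad and lengthwise in line with the base rack (either way round) within 0.08 rad (horizontal distance between tier_center and base below 0.007 m and z of tier_center in the frame of base between 0.121 and 0.129 m and angle between tier_center's own z axis and vertical below 0.04 rad and angle between the x axis of tier_center and the x axis of base, either way round below 0.08 rad and linear speed of tier below 0.02 m/s); the robot touches nothing.
It fails at once if a bystander is moved by more than 30 mm (distance of any of jar, dish, beaker from where it was at the start of the episode above 0.03 m).
It fails at once if the tier is tipped more than about 35 degrees (angle between tier_center's own z axis and vertical above 0.6 rad).
It fails at once if the tier is dropped or slammed on the base rack (more than 60 N) (contact force between tier and base above 60 N).
It also fails if it takes over 64 s, if anything falls off the work surface, if the arm or the gripper's body presses on something with over 40 N, if the wrist force passes 120 N, or if a joint passes its speed limit or range.

ROBOT

A 6-joint arm with a two-finger parallel gripper is mounted at the origin on the work surface. World frame = base frame: x ahead of the robot, y to its left, z up, the work surface at z = 0. Lengths are in m, angles in rad, forces in N, time in s.
With the tool pointing down it reaches from about 0.225 to 0.875 m from the base axis. Payload 3.4 kg.
Tool frame: the origin (TCP) lies at the very end of the fingers, on their centre line; the grasp point (between the pads) lies 19 mm behind it; z points along the fingers, y is the line along which they close (so a half turn about z gives the same grasp; the last joint's range is limited). The gripper opens to 85 mm and grips with 20 to 120 N. Pads are 22 mm wide; open, the fingers measure 114 mm over their backs; the gripper's body (76 mm by 85 mm) begins 54 mm behind the grasp point. The pads swing forward as they close: fully open they stand 13 mm farther back than shut.
Start: joints at [1.209, 0.276, 1.505, -0, 1.361, -0.121], TCP at [0.137, 0.558, 0.231] pointing down, gripper open.
Joint ranges: [-2.89, 2.89], [-0.75, 2.08], [0.22, 2.7], [-1.18, 4.32], [0.11, 2.71], [-2.7, 2.7]. Speed limits (rad/s): [2.57, 2.57, 3.14, 3.14, 3.14, 3.14].

INTERFACE

Orientations are given as a unit quaternion [w, x, y, z].
In Python, from rig import readout, vision, manip gives the robot as it stands.
- The arm moves only by the shell command python3 -m handwheel 'ROWS' [FORCE]. ROWS is JSON, a list of rows, each a list of 3 entries, a list of its own where there are three numbers: the shift along the tool's x, y, z in mm, then the turn, a rotation vector about the tool's x, y, z in units of 6 degrees (1.0 is 6 degrees), then the closure, from -1 (fully open) to 1 (shut), so that 0 is half open. A call has 1 to 20 rows; each row shifts and turns the commanded pose from where the row before left it, along the tool's axes as they then stand; what a row does not reach is not made up. A row lasts 1/8 s, in which the tool goes at most 62.5 mm and 10.7 degrees, less where a joint would pass 70% of its speed; a pose out of reach is approached as far as the arm can. A call is refused whole if a number of a shift passes 62.5 or a number of a turn 1, either way. A call with a gripper value outside its range is refused whole. The fingers move at their own pace and stop on an object; FORCE is the grip in N (left out, the last holds). Time passes only in rows, so rows that do not move let the fingers close. It gives the time, the measured TCP pose, the force, the opening and the grip force at its end, in the units of the state.
- readout.get_state(): the state, without advancing time (a new reading comes with each control period).
- vision.get_image(name): name is "scene" or "top" or "wrist"; returns the picture (480x640x3 uint8, blue, green, red); there is no depth.
- vision.camera_params(name): a dict with "intrinsics" (3x3 intrinsics, pixels), "rvec" (rotation vector, rad) and "tvec" (3), from world to camera coordinates, as OpenCV has them; the wrist camera has in their place "hand_eye" (4x4, takes a point from camera to tool coordinates, whose origin is the TCP and whose axes are the flange's). Camera axes: x right, y down, z forward; pixel columns grow to the right and rows downward; lengths in m; the calibration is good to about 2 mm. A picture is of the moment at which its call begins: read the wrist's pose just before it. camera_params takes no time and is no camera call.
- manip.sign_off(): hands the job in; it is judged then, once.
The state is a dict: "clock": time; "qpos": joint angles; "qd": joint speeds; "effort": joint torques, N m; "position": TCP position; "ee_rot": TCP orientation; "contact_force": force on the tool from outside, world axes, zero at the start; "moment": the same for the moment, N m; "width": finger opening in m; "gripper_force": force on a finger pad.
Only numpy, scipy, OpenCV 4.12 (cv2) and the standard library are available. Lean on these libraries where they do the work, as an engineer would, in place of code of your own. Each camera call takes 0.05 s, during which the arm holds its last target. There are 200 camera calls.

## Working session

There is one attempt and no reset: what is moved stays moved. The work goes in short steps, Python scripts to look and compute and a shell command to move; the robot and the scene stay as the last step left them, time stands still between calls to the robot, and variables do not carry over. Pictures are saved under pics/ and viewed, at most 10 in all, crops included, and the job is handed in when it is done.

```bash
ls; mkdir -p pics; python3 - <<'E'
from rig import readout, vision
import cv2,numpy as np
s=readout.get_state(); print({k:np.round(v,3).tolist() for k,v in s.items()})
for n in ["scene","top"]:
    im=vision.get_image(n); cv2.imwrite(f"pics/{n}0.png",im)
for n in ["scene","top","wrist"]:
    print(n,{k:np.round(v,4).tolist() for k,v in vision.camera_params(n).items()})
E
```

```text
pics
{'clock': 0.0, 'qpos': [1.209, 0.277, 1.506, 0.0, 1.361, -0.121], 'qd': [-0.001, -0.001, 0.0, 0.0, 0.001, 0.001], 'effort': [-0.0, -41.678, -24.58, -0.0, 0.012, -0.0], 'position': [0.137, 0.558, 0.23], 'ee_rot': [-0.0, 0.12, 0.993, -0.001], 'contact_force': [-0.186, 0.024, -0.494], 'moment': [0.018, -0.052, -0.021], 'gripper_force': 0.0, 'width': 0.086}
scene {'intrinsics': [[602.0788, 0.0, 322.3549], [0.0, 602.0788, 261.2248], [0.0, 0.0, 1.0]], 'rvec': [2.2361, 0.7776, -0.3172], 'tvec': [-0.4666, -0.1707, 1.6974]}
top {'intrinsics': [[493.6312, 0.0, 319.3786], [0.0, 493.6312, 236.428], [0.0, 0.0, 1.0]], 'rvec': [2.1461, -2.1366, 0.1842], 'tvec': [0.0348, 0.5645, 1.2351]}
wrist {'intrinsics': [[396.6371, 0.0, 316.7206], [0.0, 396.6371, 240.0312], [0.0, 0.0, 1.0]], 'hand_eye': [[-0.0003, -0.9571, -0.2899, 0.0745], [1.0, 0.0002, -0.0015, -0.0003], [0.0015, -0.2899, 0.9571, -0.1428], [0.0, 0.0, 0.0, 1.0]]}
```

View pics/scene0.png

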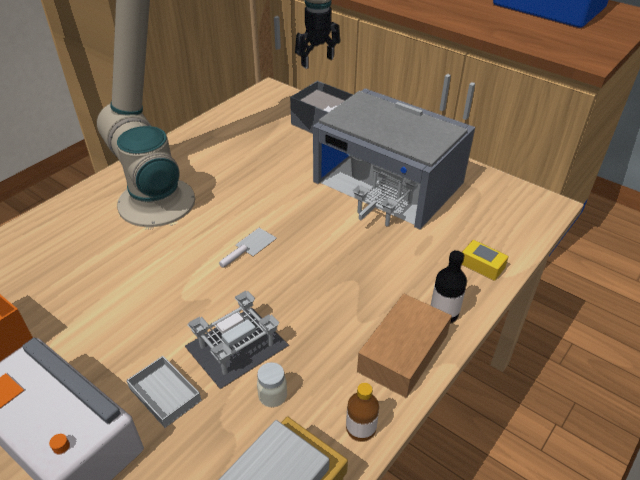

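View pics/top0.png

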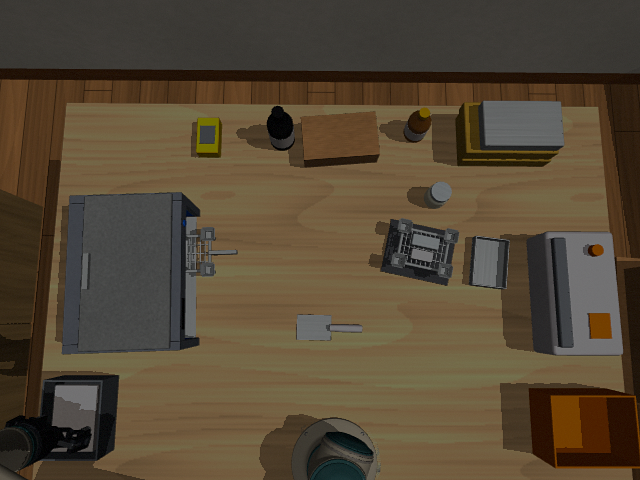

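The scene picture shows the steriliser at top right, with the tier half out around (380,205), and the base rack around (238,335). In the top view the tab runs from (212,252) to (237,252), pointing toward -y. The base rack is around (420,250). I'll zoom in on both.

```bash
cat > h.py <<'E'
import numpy as np,cv2
from rig import readout,vision
from scipy.spatial.transform import Rotation as R
def pose():
    s=readout.get_state(); q=np.array(s["ee_rot"]); T=np.eye(4)
    T[:3,:3]=R.from_quat(q[[1,2,3,0]]).as_matrix(); T[:3,3]=s["position"]; return T,s
def cast(n,uv,z,T=None):
    p=vision.camera_params(n)
    K=np.array(p["intrinsics"])
    if n=="wrist": W=T@np.array(p["hand_eye"]); Rw=W[:3,:3]; c=W[:3,3]
    else:
        Rm=cv2.Rodrigues(np.array(p["rvec"],float))[0]; Rw=Rm.T; c=-Rm.T@np.array(p["tvec"],float).ravel()
    uv=np.atleast_2d(uv).astype(float); d=(Rw@np.linalg.inv(K)@np.c_[uv,np.ones(len(uv))].T).T
    return c+d*((z-c[2])/d[:,2])[:,None]
E
python3 - <<'E'
from h import *
im=cv2.imread("pics/top0.png")
a=cv2.resize(im[212:292,175:255],(400,400),interpolation=cv2.INTER_CUBIC)
b=cv2.resize(im[212:292,380:460],(400,400),interpolation=cv2.INTER_CUBIC)
cv2.imwrite("pics/zoom.png",np.hstack([a,b]))
print(cast("top",[[212,252],[237,252]],.058),cast("top",[[208,234],[208,268]],.08))
print(cast("top",[[198,202],[198,340]],0.145))
E
```

```text
[[0.52059479 0.31115596 0.058     ]
 [0.5209107  0.24749884 0.058     ]] [[0.56340519 0.31837911 0.08      ]
 [0.47748984 0.31494505 0.08      ]]
[[0.6306609  0.33134447 0.145     ]
 [0.30459612 0.31725073 0.145     ]]
```

View pics/zoom.png

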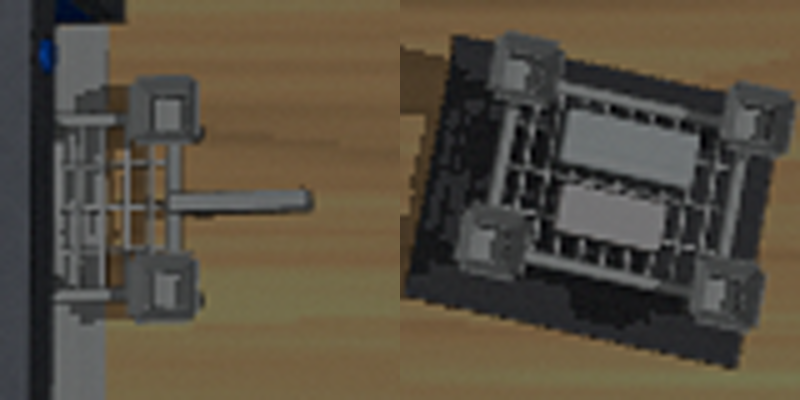

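Left crop, tier: front cup rims are centred at full-image pixels (208,233.8) and (207.8,269.6), and the tab goes from (209,252.4) to its tip at (237.4,251.4). Right crop, base: cup rims are at (406,225.6), (452,235.4), (445.6,270.6) and (398.6,260.2).

```bash
python3 - <<'E'
from h import *
t=cast("top",[[208,233.8],[207.8,269.6]],.08); print(t, np.linalg.norm(t[0]-t[1]), t.mean(0))
tab=cast("top",[[209,252.4],[237.4,251.4]],.064);print(tab)
b=cast("top",[[406,225.6],[452,235.4],[445.6,270.6],[398.6,260.2]],.08);print(b,b.mean(0))
d=(b[1]-b[0]+b[2]-b[3]);print("base x yaw",np.degrees(np.arctan2(d[1],d[0])))
n=t[0]-t[1];print("tier x yaw",np.degrees(np.arctan2(n[0],-n[1])))
T,s=pose();print(T.round(3))
E
```

```text
[[0.56391629 0.31839954 0.08      ]
 [0.47349151 0.31528243 0.08      ]] 0.09047849140095757 [0.5187039  0.31684098 0.08      ]
[[0.51875296 0.31745749 0.064     ]
 [0.52166932 0.24558073 0.064     ]]
[[ 0.58769252 -0.18209129  0.08      ]
 [ 0.56310012 -0.29814481  0.08      ]
 [ 0.4737166  -0.27853242  0.08      ]
 [ 0.49931769 -0.1613147   0.08      ]] [ 0.53095673 -0.23002081  0.08      ]
base x yaw -102.14331095247019
tier x yaw 91.97431047024897
[[-0.971  0.238 -0.001  0.137]
 [ 0.238  0.971 -0.002  0.558]
 [ 0.    -0.002 -1.     0.231]
 [ 0.     0.     0.     1.   ]]
```

```bash
python3 -m handwheel '[[[-22,-47,-4],[0,0,0],-1],[[-22,-47,-4],[0,0,0],-1],[[-22,-47,-4],[0,0,0],-1],[[-22,-47,-4],[0,0,0],-1],[[-22,-47,-4],[0,0,0],-1],[[-22,-47,-4],[0,0,0],-1],[[0,0,0],[0,0,1],-1],[[0,0,0],[0,0,1],-1],[[0,0,0],[0,0,1],-1],[[0,0,0],[0,0,1],-1],[[0,0,0],[0,0,1],-1],[[0,0,0],[0,0,1],-1],[[0,0,0],[0,0,1],-1],[[0,0,0],[0,0,1],-1],[[0,0,0],[0,0,1],-1],[[0,0,0],[0,0,1],-1]]' 60; python3 -c "
from h import *
T,s=pose();print(T.round(3),s['clock'],np.round(s['qpos'],2))"
```

```text
clock: 2.1
position: [0.1978, 0.2528, 0.255]
ee_rot: [-0.0, 0.602, 0.799, -0.0]
contact_force: [0.1, 1.0, 0.1]
width: 0.0856
gripper_force: 0.0
[[-0.276  0.961 -0.001  0.198]
 [ 0.961  0.276 -0.     0.253]
 [-0.    -0.001 -1.     0.255]
 [ 0.     0.     0.     1.   ]] 2.1 [ 0.69 -0.14  1.91  0.    1.38  0.41]
```

```bash
python3 -m handwheel '[[[0,0,0],[0,0,1],-1],[[0,0,0],[0,0,1],-1],[[0,0,0],[0,0,0.33],-1],[[-6,46,10],[0,0,0],-1],[[-6,46,10],[0,0,0],-1],[[-6,46,10],[0,0,0],-1],[[-6,46,10],[0,0,0],-1],[[-6,46,10],[0,0,0],-1],[[-6,46,10],[0,0,0],-1],[[-6,46,10],[0,0,0],-1],[[0,0,0],[0,1,0],-1],[[0,0,0],[0,1,0],-1],[[0,0,0],[0,1,0],-1],[[0,0,0],[0,1,0],-1],[[0,0,0],[0,0.5,0],-1],[[0,0,0],[0,0,0],-1]]' 60; python3 -c "
from h import *
T,s=pose();print(T.round(3),s['clock'],np.round(s['qpos'],2))
np.save('T1.npy',T)
cv2.imwrite('pics/w1.png',vision.get_image('wrist'))"
```

```text
clock: 4.1
position: [0.5214, 0.2225, 0.1845]
ee_rot: [-0.169, 0.675, 0.7, 0.161]
contact_force: [0.3, 0.6, 0.2]
width: 0.0856
gripper_force: 0.0
[[-0.032  0.999 -0.018  0.521]
 [ 0.891  0.037  0.453  0.223]
 [ 0.454 -0.002 -0.891  0.184]
 [ 0.     0.     0.     1.   ]] 4.1 [-0.02  0.28  1.73  0.5   1.21 -0.26]
```

View pics/w1.png

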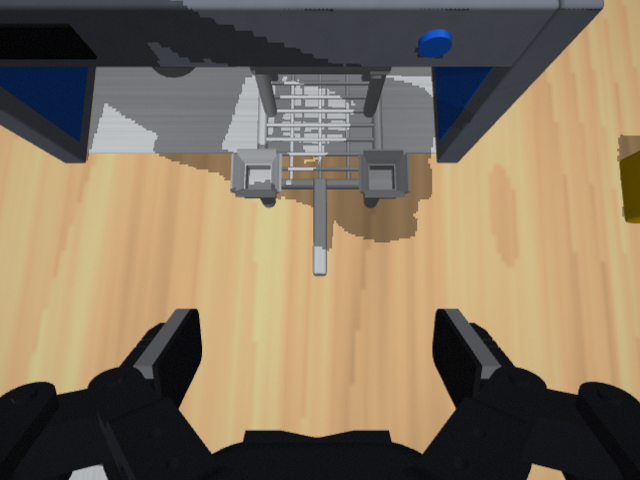

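The wrist view shows the tab's tip centred between the fingers, with its top edge at about (320,248), and the tier square in the mouth. The mouth's floor edge is at row 153, and the beaker is inside at (172,60).

```bash
python3 -c "
from h import *
T=np.load('T1.npy')
print(cast('wrist',[[320,248],[318,182]],.064,T),cast('wrist',[[320,153],[90,153],[440,153]],0,T))
m=cast('wrist',[[257,152],[384,152]],.08,T);print(m)
g=np.array([.5206,.262,.054]);t=g+.019*T[:3,2];print(t,(T[:3,:3].T@(t-T[:3,3])*1000).round(1))"
```

```text
[[0.52109809 0.26760763 0.064     ]
 [0.51786937 0.31689557 0.064     ]] [[0.51795516 0.36594504 0.        ]
 [0.306219   0.35836341 0.        ]
 [0.62814612 0.36989064 0.        ]]
[[0.47413719 0.3321447  0.08      ]
 [0.56385656 0.33535659 0.08      ]]
[0.52025147 0.27061127 0.03706706] [-24.    0.9 153.2]
```

```bash
python3 -m handwheel '[[[-12,0.5,25],[0,0,0],-1],[[-12,0.5,25],[0,0,0],-1],[[0,0,30],[0,0,0],-1],[[0,0,30],[0,0,0],-1],[[0,0,25],[0,0,0],-1],[[0,0,18],[0,0,0],-1],[[0,0,0],[0,0,0],-1],[[0,0,0],[0,0,0],1],[[0,0,0],[0,0,0],1],[[0,0,0],[0,0,0],1],[[0,0,0],[0,0,0],1],[[0,0,0],[0,0,0],1],[[0,0,0],[0,0,0],1],[[0,0,0],[0,0,0],1]]' 60; python3 -c "
from h import *
T,s=pose();print(T.round(3),s['clock'],np.round(s['qpos'],2))"
```

```text
clock: 5.9
position: [0.5211, 0.2715, 0.0385]
ee_rot: [-0.168, 0.674, 0.701, 0.162]
contact_force: [-1.0, -4.0, 4.3]
width: 0.0089
gripper_force: 60.1
[[-0.035  0.999 -0.016  0.521]
 [ 0.89   0.038  0.454  0.272]
 [ 0.454  0.001 -0.891  0.039]
 [ 0.     0.     0.     1.   ]] 5.9 [ 0.07  0.45  1.9   0.63  0.88 -0.4 ]
```

```bash
python3 -m handwheel '[[[-8.9,0,-4.54],[0,0,0],1],[[-17.8,0,-9.07],[0,0,0],1],[[-17.8,0,-9.07],[0,0,0],1],[[-17.8,0,-9.07],[0,0,0],1],[[-17.8,0,-9.07],[0,0,0],1],[[-17.8,0,-9.07],[0,0,0],1],[[-17.8,0,-9.07],[0,0,0],1],[[-17.8,0,-9.07],[0,0,0],1],[[-17.8,0,-9.07],[0,0,0],1],[[-17.8,0,-9.07],[0,0,0],1],[[-8.9,0,-4.54],[0,0,0],1],[[0,0,0],[0,0,0],1],[[0,0,0],[0,0,0],1]]' 60; python3 -c "
from h import *
T,s=pose();print(T.round(3),s['clock'],np.round(s['qpos'],2))
im=vision.get_image('scene');cv2.imwrite('pics/s2.png',cv2.resize(im[60:330,180:500],(640,540)))"
```

```text
clock: 7.52
position: [0.5284, 0.0703, 0.0384]
ee_rot: [-0.167, 0.674, 0.701, 0.161]
contact_force: [-2.0, -3.6, 8.8]
width: 0.0091
gripper_force: 60.7
[[-0.035  0.999 -0.017  0.528]
 [ 0.891  0.039  0.452  0.07 ]
 [ 0.452  0.001 -0.892  0.038]
 [ 0.     0.     0.     1.   ]] 7.525 [-0.3   0.46  1.88  0.52  1.03 -0.67]
```

View pics/s2.png

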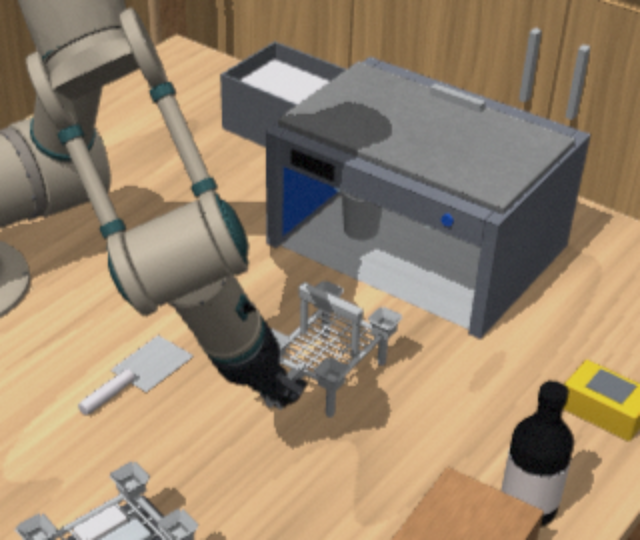

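The tier is fully out and upright, with the fingers still on the tab at about (285,390) in the crop. I'll let go and retreat, then straighten up.

```bash
python3 -m handwheel '[[[0,0,0],[0,0,0],-1],[[0,0,0],[0,0,0],-1],[[0,0,0],[0,0,0],-1],[[0,0,0],[0,0,0],-1],[[0,0,0],[0,0,0],-1],[[0,0,-15],[0,0,0],-1],[[0,0,-35],[0,0,0],-1],[[0,0,-40],[0,0,0],-1],[[0,0,-40],[0,0,0],-1],[[0,0,-40],[0,0,0],-1],[[0,0,0],[0,-1,0],-1],[[0,0,0],[0,-1,0],-1],[[0,0,0],[0,-1,0],-1],[[0,0,0],[0,-1,0],-1],[[0,0,0],[0,-0.5,0],-1]]'; python3 -m handwheel '[[[0,0,-3],[0,0,-1],-1],[[0,0,-3],[0,0,-1],-1],[[0,0,-3],[0,0,-1],-1],[[0,0,-3],[0,0,-1],-1],[[0,0,-3],[0,0,-1],-1],[[0,0,-3],[0,0,-1],-1],[[0,0,-3],[0,0,-1],-1],[[0,0,-3],[0,0,-1],-1],[[0,0,-3],[0,0,-1],-1],[[0,0,-3],[0,0,-1],-1],[[0,0,-3],[0,0,-1],-1],[[0,0,-3],[0,0,-1],-1],[[0,0,-3],[0,0,-1],-1],[[0,0,-3],[0,0,-1],-1],[[0,0,-3],[0,0,-1],-1],[[0,0,0],[0,0,0],-1]]'; python3 -c "
from h import *
T,s=pose();print(T.round(3),s['clock'],np.round(s['qpos'],2))
np.save('T2.npy',T)
im=vision.get_image('top');a=cv2.resize(im[202:302,200:300],(400,400),interpolation=cv2.INTER_CUBIC)
w=vision.get_image('wrist');cv2.imwrite('pics/w2full.png',w)
cv2.imwrite('pics/m2.png',np.hstack([a,cv2.resize(w,(400,300)).__class__((100,400,3),np.uint8) if 0 else cv2.copyMakeBorder(cv2.resize(w,(400,300)),0,100,0,0,cv2.BORDER_CONSTANT)]))"
```

```text
clock: 9.45
position: [0.5313, -0.0047, 0.1911]
ee_rot: [0.002, 0.693, 0.721, -0.0]
contact_force: [0.5, 0.5, 0.4]
width: 0.0855
gripper_force: 0.0
clock: 11.45
position: [0.5314, -0.0054, 0.2356]
ee_rot: [0.001, -0.018, 1.0, -0.0]
contact_force: [-0.1, -0.1, 0.2]
width: 0.0854
gripper_force: 0.0
[[-0.999 -0.037  0.001  0.531]
 [-0.037  0.999 -0.    -0.005]
 [-0.001 -0.    -1.     0.236]
 [ 0.     0.     0.     1.   ]] 11.45 [-0.14  0.21  1.59 -0.    1.34 -1.75]
```

View pics/m2.png

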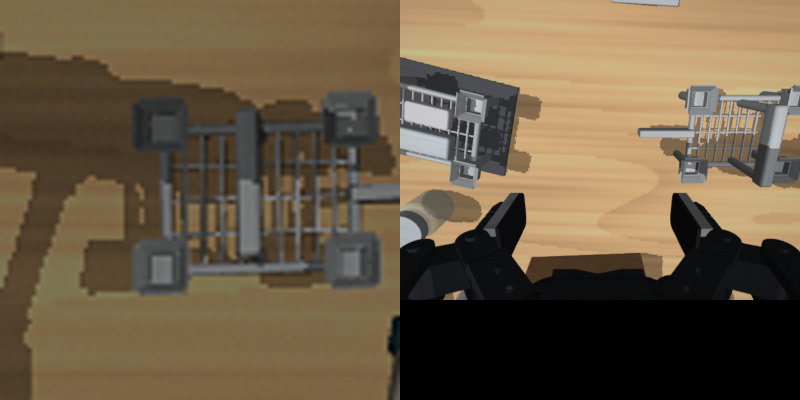

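Left crop, top view: the tier's cup rims are at (161,124), (351,118), (352,260) and (160,267), and the handle bar runs from (249,108) to (249,258). Right crop, wrist view: the tier stands free on the bench, and the near base cups are at (471,106) and (465,173).

```bash
python3 - <<'E'
from h import *
f=lambda a:np.array(a)/4+[200,202]
b=cast("top",f([[161,124],[351,118],[352,260],[160,267]]),.08);c=b.mean(0);print(b,c)
d=b[0]-b[1]+b[3]-b[2];print("tier yaw",np.degrees(np.arctan2(d[1],d[0])))
h=cast("top",f([[249,108],[249,258]]),.13);print(h,h.mean(0))
T=np.load("T2.npy")
print(cast("wrist",np.array([[71,106],[65,173]])*1.6,.08,T),cast("wrist",np.array([[301,100],[294,168]])*1.6,.08,T))
for g in(c,h.mean(0)):
    print("move",(T[:3,:3].T@(np.r_[g[:2],.102]-T[:3,3])*1000).round(1))
E
```

```text
[[0.56639618 0.23730229 0.08      ]
 [0.57088192 0.11759425 0.08      ]
 [0.48091747 0.1157126  0.08      ]
 [0.47598395 0.23526034 0.08      ]] [0.52354488 0.17646737 0.08      ]
tier yaw 92.25451128317188
[[0.56803067 0.17668731 0.13      ]
 [0.47682011 0.17465343 0.13      ]] [0.52242539 0.17567037 0.13      ]
[[ 0.49806202 -0.15887724  0.08      ]
 [ 0.58482638 -0.1763184   0.08      ]] [[0.48094364 0.11432222 0.08      ]
 [0.56689983 0.11888395 0.08      ]]
move [  1.3 182.1 133.6]
move [  2.5 181.3 133.6]
```

```bash
python3 -m handwheel '[[[0,45,0],[0,0,0],-1],[[0,45,0],[0,0,0],-1],[[1,45,0],[0,0,0],-1],[[1,47,0],[0,0,0],-1],[[0,0,0],[0,0,0],-1],[[0,0,40],[0,0,0],-1],[[0,0,40],[0,0,0],-1],[[0,0,30],[0,0,0],-1],[[0,0,23.5],[0,0,0],-1],[[0,0,0],[0,0,0],-1],[[0,0,0],[0,0,0],1],[[0,0,0],[0,0,0],1],[[0,0,0],[0,0,0],1],[[0,0,0],[0,0,0],1],[[0,0,0],[0,0,0],1],[[0,0,0],[0,0,0],1],[[0,0,0],[0,0,0],1]]' 90; python3 -m handwheel '[[[0,0,-5],[0,0,0],1],[[0,0,-15],[0,0,0],1],[[0,0,-30],[0,0,0],1],[[0,0,-30],[0,0,0],1],[[0,0,-30],[0,0,0],1],[[0,0,-10],[0,0,0],1],[[0,0,0],[0,0,0],1],[[0,0,0],[0,0,0],1]]'
python3 -c "
from h import *
T,s=pose();print(T.round(3),s['clock'],np.round(s['qpos'],2))"
```

```text
clock: 13.68
position: [0.5226, 0.1775, 0.1016]
ee_rot: [0.001, -0.019, 1.0, 0.001]
contact_force: [-0.4, 4.7, 5.8]
width: 0.0127
gripper_force: 89.5
clock: 14.68
position: [0.5212, 0.1764, 0.2195]
ee_rot: [-0.002, -0.019, 1.0, -0.0]
contact_force: [-0.2, -0.2, -5.8]
width: 0.0121
gripper_force: 88.2
[[-0.999 -0.039 -0.003  0.521]
 [-0.039  0.999 -0.001  0.176]
 [ 0.003 -0.001 -1.     0.219]
 [ 0.     0.     0.     1.   ]] 14.675 [ 0.2   0.25  1.57 -0.    1.32 -1.41]
```

```bash
python3 -m handwheel '[[[0,-15,0],[0,0,0],1],[[1,-30,0],[0,0,0],1],[[1,-45,0],[0,0,0],1],[[1,-45,0],[0,0,0],1],[[1,-45,0],[0,0,0],1],[[1,-45,0],[0,0,0],1],[[1,-45,0],[0,0,0],1],[[1,-45,0],[0,0,0],1],[[0,-45,0],[0,0,0],1],[[0,-30,0],[0,0,0],1],[[0,-14.5,0],[0,0,0],1],[[0,0,0],[0,0,0.8],1],[[0,0,0],[0,0,0.8],1],[[0,0,0],[0,0,0.8],1],[[0,0,0],[0,0,0],1],[[0,0,0],[0,0,0],1]]' 90
python3 -c "
from h import *
T,s=pose();print(T.round(4),s['clock'],np.round(s['qpos'],2))
np.save('T3.npy',T)
t=vision.get_image('top');s=vision.get_image('scene')
cv2.imwrite('pics/m3.png',np.hstack([cv2.resize(t[200:300,370:470],(400,400),interpolation=cv2.INTER_CUBIC),cv2.resize(s[240:400,160:320],(400,400),interpolation=cv2.INTER_CUBIC)]))"
```

```text
clock: 16.68
position: [0.5307, -0.2273, 0.2208]
ee_rot: [-0.0, 0.105, 0.994, 0.0]
contact_force: [0.2, 0.3, -5.5]
width: 0.0128
gripper_force: 88.3
[[-9.778e-01  2.094e-01 -5.000e-04  5.307e-01]
 [ 2.094e-01  9.778e-01  6.000e-04 -2.273e-01]
 [ 7.000e-04  5.000e-04 -1.000e+00  2.208e-01]
 [ 0.000e+00  0.000e+00  0.000e+00  1.000e+00]] 16.675 [-0.53  0.29  1.52  0.    1.34 -1.89]
```

View pics/m3.png

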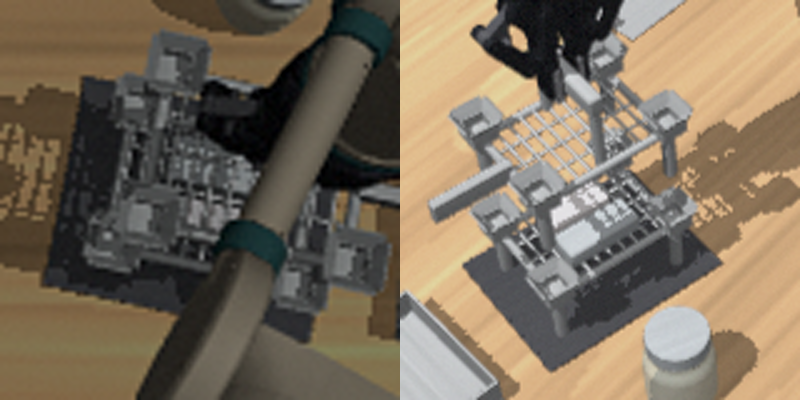

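Both views show the tier upright above the base. Top crop: tier rims at (180,62), (152,216) and (357,263). Scene crop: tier rims at (474,119), (538,187), (665,112) and (607,58), with base rims at (495,213), (554,281) and (672,205). Now I'll compare the two in world coordinates.

```bash
python3 - <<'E'
from h import *
f=lambda a:np.array(a)/4+[370,200]
g=lambda a:(np.array(a)-[400,0])*.4+[160,240]
T=np.load("T3.npy")
print("pred tier",T[:2,3])
t=cast("top",f([[180,62],[152,216],[357,263]]),.199);print(t,"c",(t[0]+t[2])/2)
s=cast("scene",g([[474,119],[538,187],[665,112],[607,58]]),.199);print(s,"c",s.mean(0))
b=cast("scene",g([[495,213],[554,281],[672,205]]),.08);print(b,"c",(b[0]+b[2]-b[1]*0)/2 if 0 else b)
# base cups predicted from centre/yaw
for c,y in (((.531,-.230),-102.1),):
    a=np.radians(y);x=np.array([np.cos(a),np.sin(a)]);n=np.array([-x[1],x[0]])
    print([(np.array(c)+i*.06*x+j*.045*n).round(4) for i in(-1,1) for j in(-1,1)])
E
```

```text
pred tier [ 0.53073151 -0.22733024]
[[ 0.58917472 -0.18103092  0.199     ]
 [ 0.49986752 -0.1626368   0.199     ]
 [ 0.47363327 -0.27821813  0.199     ]] c [ 0.53140399 -0.22962453  0.199     ]
[[ 0.48141286 -0.28353571  0.199     ]
 [ 0.57127486 -0.30185506  0.199     ]
 [ 0.59399568 -0.18401916  0.199     ]
 [ 0.51583703 -0.1682736   0.199     ]] c [ 0.54063011 -0.23442088  0.199     ]
[[ 0.4796546  -0.28148913  0.08      ]
 [ 0.56928368 -0.30116894  0.08      ]
 [ 0.5907546  -0.1818119   0.08      ]] c [[ 0.4796546  -0.28148913  0.08      ]
 [ 0.56928368 -0.30116894  0.08      ]
 [ 0.5907546  -0.1818119   0.08      ]]
[array([ 0.4996, -0.1619]), array([ 0.5876, -0.1808]), array([ 0.4744, -0.2792]), array([ 0.5624, -0.2981])]
```

```bash
python3 -m handwheel '[[[1,0.3,10],[0,0,0],1],[[0,0,15],[0,0,0],1],[[0,0,9],[0,0,0],1],[[0,0,4],[0,0,0],1],[[0,0,3],[0,0,0],1],[[0,0,2],[0,0,0],1],[[0,0,2],[0,0,0],1],[[0,0,2],[0,0,0],1],[[0,0,2],[0,0,0],1],[[0,0,0],[0,0,0],1],[[0,0,0],[0,0,0],1]]' 90
```

```text
clock: 18.15
position: [0.5301, -0.2273, 0.1721]
ee_rot: [0.0, 0.106, 0.994, -0.0]
contact_force: [-0.4, 0.8, -5.9]
width: 0.0126
gripper_force: 88.2
```

```bash
python3 -m handwheel '[[[0,0,1.5],[0,0,0],1],[[0,0,1.5],[0,0,0],1],[[0,0,1.5],[0,0,0],1],[[0,0,1.5],[0,0,0],1],[[0,0,1],[0,0,0],1],[[0,0,1],[0,0,0],1],[[0,0,0],[0,0,0],1],[[0,0,0],[0,0,0],1]]' 90
```

```text
clock: 19.15
position: [0.5301, -0.2273, 0.1641]
ee_rot: [0.0, 0.106, 0.994, 0.0]
contact_force: [0.3, -0.1, -6.8]
width: 0.0126
gripper_force: 88.2
```

```bash
python3 -m handwheel '[[[0,0,1],[0,0,0],1],[[0,0,1],[0,0,0],1],[[0,0,0.5],[0,0,0],1],[[0,0,0],[0,0,0],1],[[0,0,0],[0,0,0],1]]' 90
```

```text
clock: 19.77
position: [0.5301, -0.2271, 0.1618]
ee_rot: [0.0, 0.106, 0.994, 0.0]
contact_force: [-0.0, 0.7, -3.4]
width: 0.0126
gripper_force: 88.7
```

```bash
python3 -m handwheel '[[[0,0,0.6],[0,0,0],1],[[0,0,0.4],[0,0,0],1],[[0,0,0],[0,0,0],1],[[0,0,0],[0,0,0],1]]' 90
```

```text
clock: 20.27
position: [0.5302, -0.2268, 0.1615]
ee_rot: [0.0, 0.106, 0.994, 0.0]
contact_force: [-2.3, 5.0, 6.0]
width: 0.0128
gripper_force: 90.1
```

```bash
python3 -m handwheel '[[[0,0,0],[0,0,0],0.6],[[0,0,0],[0,0,0],0.4],[[0,0,0],[0,0,0],0],[[0,0,0],[0,0,0],-1],[[0,0,0],[0,0,0],-1],[[0,0,0],[0,0,0],-1],[[0,0,0],[0,0,0],-1],[[0,0,-20],[0,0,0],-1],[[0,0,-40],[0,0,0],-1],[[0,0,-40],[0,0,0],-1],[[40,0,-20],[0,0,0],-1],[[50,0,0],[0,0,0],-1],[[50,0,0],[0,0,0],-1],[[0,0,0],[0,0,0],-1],[[0,0,0],[0,0,0],-1]]'
python3 -c "
from h import *
t=vision.get_image('top');s=vision.get_image('scene')
cv2.imwrite('pics/m4.png',np.hstack([cv2.resize(t[200:300,370:470],(400,400),interpolation=cv2.INTER_CUBIC),cv2.resize(s[240:400,160:320],(400,400),interpolation=cv2.INTER_CUBIC)]))"
```

```text
clock: 22.15
position: [0.3938, -0.198, 0.281]
ee_rot: [0.001, 0.106, 0.994, -0.0]
contact_force: [1.0, 0.9, -0.5]
width: 0.0854
gripper_force: 0.0
```

View pics/m4.png

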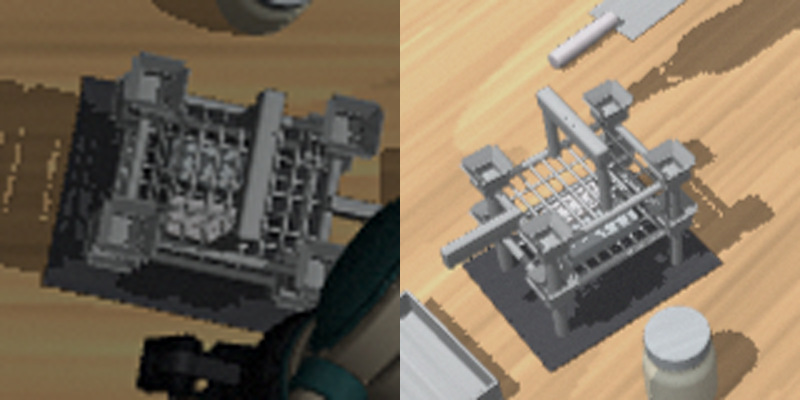

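The tier sits level, with its feet down in the base cups. In the scene crop its rims are at (487,165), (547,235), (671,160) and (608,98). The robot is clear, and the jar and dish haven't moved.

```bash
python3 -c "
from rig import manip
print(manip.sign_off())"
```

```text
the job is handed in; nothing more can be done
None
```

I slid the tier out, let it stand on the bench by itself, then set it on the base rack with its feet in the corner cups and let go. I handed the job in at about 22 s; no verdict came back.

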